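Lock the quarter-turn anchor into the docking track

TASK

The docking plate beside the analyser needs its steel quarter-turn anchor back before a tube rack can be fixed to it. Take the bar-handled anchor (not the round-knobbed plug) out of the grey parking block, feel gently along the aluminium track until its foot drops lengthwise into the oblong mouth, then press it down against the spring, turn it a quarter turn clockwise and let it rise so that it is locked. Never lean hard on the plate, and leave everything else where it stands.

Things in the scene. Friction and masses are not known exactly. Their poses are not given: they have to be found in the camera images.
- anchor: Loose plain steel quarter-turn anchor (T-nut), about 0.12 kg. Origin: centre of the foot's underside; z up; x along the foot. Foot 32 (x) x 13 (y) x 6 mm; neck 12 mm diameter, z 6 to 21; collar 32 mm diameter, z 21 to 25; above it a bar handle. A half turn about z gives the same shape. Starts hanging by its collar in a hole of the block, origin 3 mm above the table: lift straight up.
- anchor_grip (a point): Centre of the anchor's bar handle, 40 mm above the anchor's origin. The bar is 36 (anchor's x) x 14 (y) x 30 mm high, z 25 to 55: it lies over the foot and shows its direction. Pinch it across the 14 mm, from above, clear of the collar.
- plug: Loose round-knobbed steel plug of the anchor's height and collar, origin at the centre of its underside, knob 26 mm diameter. It hangs in the other hole of the block, 68 mm from the anchor along the block's x. Leave it alone.
- block: Fixed grey plastic parking block 140 (x) x 64 (y) x 24 mm high, origin at the centre of its underside, z up. Two through holes 37 (x) x 18 mm (y) at x = -34 and +34 mm; the anchor and the plug hang in them, either way round, the anchor's foot along the block's x.
- dock: Fixed white docking plate 250 (x) x 100 (y) x 12 mm, origin at the centre of its underside, z up. On it, along its x and centred in y, is an aluminium track 150 x 70 mm with a flat top 44 mm above the origin. The track is clamped anywhere from -15 to +15 mm along the dock's x; this is NOT reported and it will not shift. Keep contact forces on dock and track under 30 N.
- dock_face (a point): Point over the dock's origin at the height of the track's flat top (44 mm); axes as the dock's. The mouth, a slot 36 (x) x 16.5 mm (y) with a 1.5 mm chamfer through a roof 8 mm thick, is at the track's middle, so its centre is within 15 mm of this point along x: find it by sliding the foot, lengthwise, lightly on the top along x, or by eye.
- dock_pad (a point): Point 32 mm above the dock's origin, height of the sprung pad under the mouth (it shifts along x with the track). The anchor's origin rests about here once dropped in. Pushing down takes 2 N at first plus 1 N per mm; after 9 mm the collar meets the track's top, rigidly (origin 23 mm above the dock's). The foot can turn only when at least 5 mm down.
- dock_lock (a point): Point 30 mm above the dock's origin: height of the anchor's origin when locked. Turn clockwise seen from above while pressed (the other way is blocked); solid stops end the turn at 90 degrees, give or take 4. Then let go (no pulling): the spring lifts the foot between ridges against the roof: locked crosswise, collar 7 mm above the track's top.
- reagent_a: Loose white reagent bottle 44 mm diameter, 85 mm tall, origin at the centre of its base. Leave it alone.
- reagent_b: Loose white reagent bottle, the same as reagent_a. Leave it alone.
- vial: Loose amber vial 32 mm diameter, 55 mm tall, origin at the centre of its base. Leave it alone.
There are look-alikes about, which are no part of the job. What is shaped like the anchor but blue is not meant.

How it is judged (in metres and radians):
On the way:
1. the anchor's foot is in the mouth, lengthwise (z of anchor in the frame of dock below 0.038 m and angle between the x axis of anchor and the x axis of dock, either way round below 0.2 rad and y of anchor in the frame of dock between -0.005 and 0.005 m and x of anchor in the frame of dock between -0.025 and 0.025 m), for 0.1 s.
At the end, for the whole second after the job is handed in: The anchor is locked in the track's mouth: foot crosswise to the track within 12 degrees, sprung up against the roof (its origin 28 to 33 mm above the dock's origin), within 5 mm of the track's centre line and 25 mm of the dock's middle, upright within 7 degrees, at rest and released (z of anchor in the frame of dock between 0.028 and 0.033 m and angle between the x axis of anchor and the y axis of dock, either way round below 0.21 rad and angle between anchor's own z axis and vertical below 0.12 rad and linear speed of anchor below 0.02 m/s and y of anchor in the frame of dock between -0.005 and 0.005 m and x of anchor in the frame of dock between -0.025 and 0.025 m); the robot touches nothing.
It fails at once if more than 30 N between the anchor and the docking plate or track (contact force between anchor and dock above 30 N).
It fails at once if more than 30 N between the robot and the docking plate or track (contact force between any of the fingers, the arm and dock above 30 N).
It fails at once if a bottle or the vial pushed more than 20 mm from its place (distance of any of reagent_a, reagent_b, vial from where it was at the start of the episode above 0.02 m).
It fails at once if the round plug moved more than 15 mm (distance of plug from where it was at the start of the episode above 0.015 m).
It also fails if it takes over 67 s, if anything falls off the work surface, if the arm or the gripper's body presses on something with over 40 N, if the wrist force passes 120 N, or if a joint passes its speed limit or range.

ROBOT

A 7-joint arm with a two-finger parallel gripper is mounted at the origin on the work surface. World frame = base frame: x ahead of the robot, y to its left, z up, the work surface at z = 0. Lengths are in mm, angles in rad, forces in N, time in s.
With the tool pointing down it reaches from about 400 to 875 mm from the base axis. Payload 4.4 kg.
Tool frame: the origin (TCP) lies on the centre line of the jaws, within the pads' length; the fingertips stand 25 mm ahead of it and the grasp point (between the pads) lies 6 mm ahead of it; x points along the fingers, y is the direction in which the jaws open and shut, and the axes are right-handed (so a half turn about x gives the same grasp; the last joint's range is limited). The gripper opens to 85 mm and grips with 20 to 120 N. Pads are 22 mm wide; open, the fingers measure 114 mm over their backs; the gripper's body (76 mm by 85 mm) begins 54 mm behind the grasp point. The pads swing forward as they close: fully open they stand 13 mm farther back than shut.
Start: joints at [1.055, 0.628, 0.038, 1.517, -0.027, 0.996, -0.02], TCP at [282.638, -585.349, 256.313] pointing down, gripper open.
Joint ranges: [-3.06, 3.06], [-0.37, 2.12], [-1.25, 1.32], [0.18, 2.47], [-1.1, 4.24], [0.23, 1.98], [-2.94, 2.94]. Speed limits (rad/s): [2.57, 2.57, 3.14, 3.14, 3.14, 3.14, 3.14].

INTERFACE

Orientations are given as [roll, pitch, yaw] about the fixed x, y, z axes, in that order (R = Rz(yaw) Ry(pitch) Rx(roll)).
In Python, from cell import * gives the robot as it stands. The module is installed in compiled form; this text tells all that it offers.
- The arm moves only by the tool jog_arm, never from a script. Its argument "series" is a list of rows, each a list of 3 entries, a list of its own where there are three numbers: the turn, a rotation vector about the tool's x, y, z in degrees, then the shift along the tool's x, y, z in mm, then the gripper's target within -1 to 1 (shut at 1, half-way at 0, fully open at -1). In form: [[[rx, ry, rz], [dx, dy, dz], hand], ...]. A call has 1 to 8 rows; each row shifts and turns the commanded pose from where the row before left it, along the tool's axes as they then stand; what a row does not reach is not made up. A row lasts 1/8 s, in which the tool goes at most 62.5 mm and 10.7 degrees, less where a joint would pass 70% of its speed; a pose out of reach is approached as far as the arm can. A call is refused whole if a number of a shift passes 62.5 or a number of a turn 10.7, either way. A call with a gripper value outside its range is refused whole. The fingers move at their own pace and stop on an object; the grip force is fixed at half the most. Time passes only in rows, so rows that do not move let the fingers close. It gives the time, the measured TCP pose, the force and the opening at its end, in the units of the state.
- read_state(): the state, without advancing time (a new reading comes with each control period).
- get_image(name): name is "side" or "top" or "wrist"; returns a dict with "img" (480x640x3 uint8, red, green, blue), "range_z" (480x640 float32, mm along the optical axis (not along the pixel's ray), 0 where there is no reading), "fovy" (degrees; the focal length in pixels is half the picture's height over the tangent of half this angle, whatever the lens; pixels are square), "cx", "cy" (the principal point, pixels), "cam_to_world" (4x4, takes a point from camera to world coordinates). Camera axes: x right, y up, looking along -z (the intrinsics and any distortion apply to the point x, -y, -z); pixel columns grow to the right and rows downward; lengths in mm; the calibration is good to about 2 mm. A picture is of the moment at which its call begins.
- finish_job(): hands the job in, once; it reports no verdict.
The state is a dict: "clock": time; "qpos": joint angles; "qd": joint speeds; "tau": joint torques, N m; "eef_pos": TCP position; "tool_rot": TCP orientation; "force": force on the tool from outside, world axes, zero at the start; "torque": the same for the moment, N m; "width": finger opening in mm.
Only numpy, scipy, OpenCV 4.12 (cv2) and the standard library are available. Lean on these libraries where they do the work, as an engineer would, in place of code of your own. Each camera call takes 0.05 s, during which the arm holds its last target. There are 200 camera calls.

## Working session

There is one attempt and no reset: what is moved stays moved. The work goes in short steps, Python scripts to look and compute and a tool call to move; the robot and the scene stay as the last step left them, time stands still between calls to the robot, and variables do not carry over. Pictures are saved under pics/ and viewed, about 8 in all and at most 12, crops included, and the job is handed in when it is done.

Besides the shell and the picture viewer there is one more tool, called after "Request:" by a JSON object that holds its "api" and its "payload", one argument or row to a line. jog_arm: Moves the arm, as the interface text tells. Its arguments: {"type":"object","properties":{"series":{"type":"array"}},"required":["series"]}

```bash
mkdir -p pics
cat > h.py <<'E'
from cell import *
import numpy as np, cv2
def K(d):
    f=240/np.tan(np.radians(d["fovy"])/2); return f,d["cx"],d["cy"]
def ray(d,u,v,z):
    f,cx,cy=K(d); M=np.array(d["cam_to_world"]); o=M[:3,3]
    r=M[:3,:3]@np.array([(u-cx)/f,-(v-cy)/f,-1]); return o+r*(z-o[2])/r[2]
def cloud(d):
    f,cx,cy=K(d); M=np.array(d["cam_to_world"]); Z=d["range_z"].astype(float)
    v,u=np.mgrid[:480,:640]; P=np.stack([(u-cx)/f*Z,-(v-cy)/f*Z,-Z],-1)@M[:3,:3].T+M[:3,3]; P[Z==0]=np.nan; return P
def save(n,im): cv2.imwrite("pics/"+n+".png",im[...,::-1])
E
python3 - <<'E'
from h import *
print({k:v for k,v in read_state().items()})
for n in ("top","side"):
    d=get_image(n); save(n+"0",d["img"]); np.savez(n+"0.npz",**d)
    print(n,[(k,d[k]) for k in d if k not in("img","range_z")])
E
```

```text
{'clock': 0.0, 'qpos': array([ 1.05520818,  0.62935015,  0.03841948,  1.51835088, -0.02700534,
        0.99633986, -0.01998992]), 'qd': array([ 0.00044858, -0.00201577, -0.00151592,  0.00091783,  0.00161673,
       -0.00131254, -0.00146127]), 'tau': array([-1.39303793e-04, -5.63412595e+01,  1.22638676e+00, -1.93451375e+01,
        1.10203525e-02,  1.02635846e-02, -2.48944622e-05]), 'eef_pos': array([ 282.38981899, -584.80649795,  255.3915267 ]), 'tool_rot': array([-1.56667803,  1.5688653 ,  2.02472852]), 'force': array([0.37400367, 0.25550038, 0.40777952]), 'torque': array([0.00831938, 0.02298007, 0.00514859]), 'width': 85.28890395880772}
top [('fovy', 42.20921657046582), ('cx', 318.43621490179106), ('cy', 234.6563359800934), ('cam_to_world', array([[ 2.34770555e-02,  9.94690901e-01, -1.00194004e-01,
         5.02492123e+02],
       [-9.99618932e-01,  2.48119637e-02,  1.20977832e-02,
         8.52365699e+01],
       [ 1.45195649e-02,  9.98718028e-02,  9.94894369e-01,
         8.94788228e+02],
       [ 0.00000000e+00,  0.00000000e+00,  0.00000000e+00,
         1.00000000e+00]]))]
side [('fovy', 45.41231704693838), ('cx', 312.8925475857077), ('cy', 244.44744572410036), ('cam_to_world', array([[-9.45647236e-01,  1.63103824e-01, -2.81333341e-01,
         2.79258801e+02],
       [-3.24934337e-01, -5.08500463e-01,  7.97398868e-01,
         8.74035795e+02],
       [-1.29993298e-02,  8.45472898e-01,  5.33860090e-01,
         5.85505172e+02],
       [ 0.00000000e+00,  0.00000000e+00,  0.00000000e+00,
         1.00000000e+00]]))]
```

View pics/top0.png

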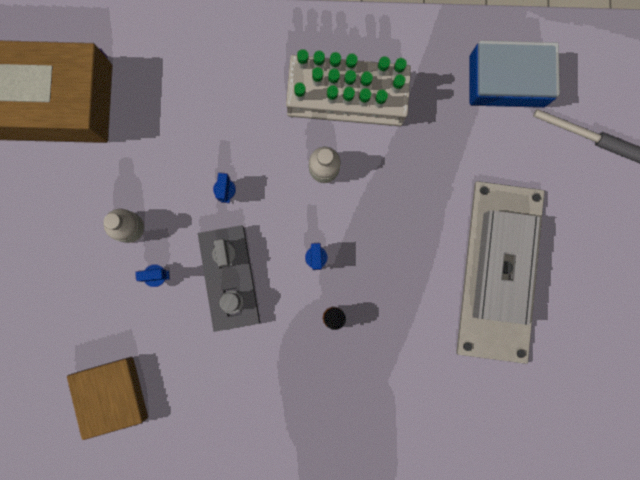

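View pics/side0.png

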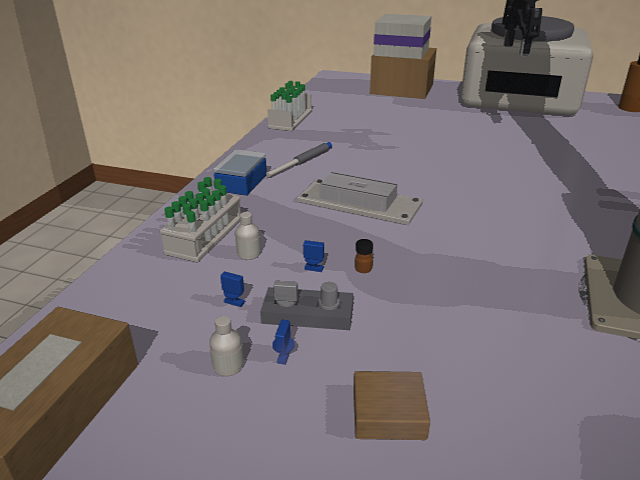

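Top view: the candidates are the grey bar on the block at (222,252), the round plug at (231,302), and blue look-alikes at (224,187), (153,275) and (316,257). The grey bar is the only steel one with a bar handle, in the grey block. The mouth is the dark spot at (508,268). I'll confirm in one enlarged crop and measure.

Run:
```python
from h import *
d=dict(np.load("top0.npz")); im=d["img"]
a=cv2.resize(im[215:340,190:270],None,fx=4.5,fy=4.5,interpolation=cv2.INTER_CUBIC)
b=cv2.resize(im[205:330,470:550],None,fx=4.5,fy=4.5,interpolation=cv2.INTER_CUBIC)
save("crop1",np.hstack([a,b]))
P=cloud(d); z=P[...,2]
def rect(m,off,lab,zt=None):
    vs,us=np.nonzero(m); 
    p=P[vs+off[0],us+off[1]]
    r=cv2.minAreaRect(p[:,:2].astype(np.float32)); print(lab,len(p),"mean",p.mean(0).round(1),"rect",np.round(r[0],1),np.round(r[1],1),round(r[2],1),"zmed",np.median(p[:,2]).round(1))
def box(v0,v1,u0,u1,z0,z1,lab):
    s=z[v0:v1,u0:u1]; m=(s>z0)&(s<z1); n,l,st,_=cv2.connectedComponentsWithStats(m.astype(np.uint8))
    for i in range(1,n):
        if st[i,4]>25: rect(l==i,(v0,u0),lab)
box(220,345,190,270,15,27,"block")
box(220,280,190,270,50,65,"anchorbar")
box(280,345,190,270,50,65,"plugknob")
box(170,370,450,560,8,16,"plate")
box(170,370,450,560,40,48,"track")
f,cx,cy=K(d)
# mouth
g=im.mean(2)[240:300,490:530]; print(g[::2,::2].astype(int)); print(z[240:300:2,490:530:2].round(0))
```

```text
block 3680 mean [526.6 199.2  23.6] rect [527.  199.9] [140.1  64.5] 11.5 zmed 23.7
anchorbar 286 mean [560.  206.2  57.3] rect [560.3 206.7] [35.8 14.6] 10.7 zmed 57.5
plugknob 294 mean [493.7 192.5  57.4] rect [493.4 193.2] [24.  25.5] 1.5 zmed 57.3
plate 6031 mean [ 537.1 -178.6   12. ] rect [ 546.6 -187.5] [101.8 250.2] 83.9 zmed 12.0
plate 76 mean [ 563.9 -198.5   12.1] rect [ 560.6 -197.7] [13.9 19.9] 89.7 zmed 12.0
plate 51 mean [ 539.2 -194.    12.2] rect [ 539.4 -195.5] [10.  16.3] 13.9 zmed 12.4
track 5273 mean [ 550.2 -187.6   44. ] rect [ 550.9 -187.9] [ 71.4 150.3] 83.8 zmed 44.0
[[ 88 138 140 139 139 136 134 139 137 136 137 138 137 138 138 139 137 144
  143 142]
 [ 88 139 142 137 141 135 133 139 137 138 136 137 134 137 135 137 136 142
  137 141]
 [ 92 140 137 134 139 136 137 141 138 137 137 140 139 137 135 141 140 139
  141 138]
 [ 92 140 140 135 143 134 135 135 134 139 138 139 140 137 138 140 140 139
  139 138]
 [107 140 137 137 140 135 136 138 135 138 136 139 135 135 135 141 138 139
  139 141]
 [117 141 136 137 137 132 137 138 137 137 135 138 138 137 138 140 137 138
 
[... 3901 characters left out ...]
 46. 43.
  44. 45.]
 [44. 45. 42. 43. 45. 46. 45. 47. 43. 45. 45. 45. 46. 45. 42. 45. 43. 42.
  44. 44.]
 [45. 42. 44. 45. 42. 44. 43. 45. 44. 42. 45. 42. 44. 44. 43. 43. 43. 46.
  45. 45.]
 [45. 44. 42. 42. 43. 45. 43. 45. 45. 44. 45. 45. 45. 42. 43. 43. 45. 43.
  44. 45.]
 [45. 44. 43. 45. 41. 46. 43. 46. 46. 44. 44. 45. 42. 45. 46. 44. 40. 45.
  42. 44.]
 [45. 45. 43. 44. 44. 45. 46. 45. 42. 44. 44. 42. 46. 40. 44. 44. 47. 44.
  46. 46.]
 [44. 43. 42. 46. 43. 43. 44. 44. 43. 44. 42. 43. 45. 46. 44. 47. 43. 44.
  41. 46.]
 [45. 46. 45. 42. 43. 45. 46. 42. 44. 41. 45. 45. 43. 43. 46. 43. 44. 43.
  44. 45.]
 [45. 46. 44. 44. 44. 43. 43. 44. 42. 47. 46. 45. 45. 43. 45. 46. 43. 42.
  42. 47.]]
```

View pics/crop1.png

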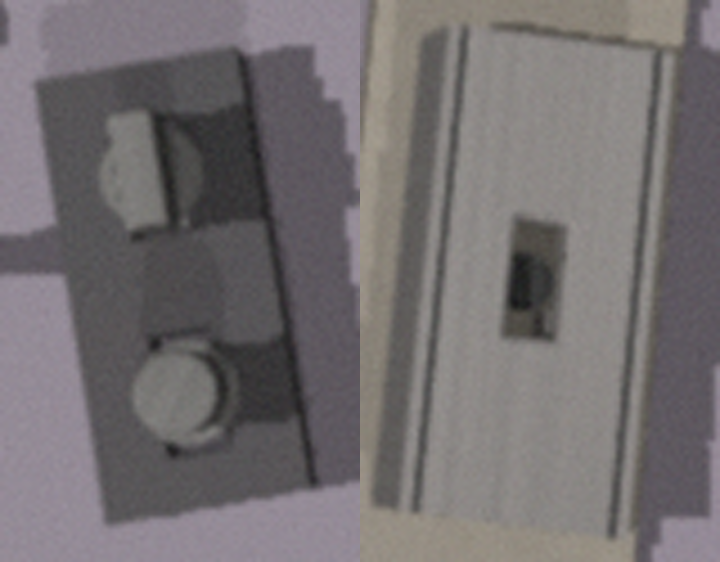

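The crop shows the steel bar (local 135,170 → px ~(220,253)) with its collar in the block, so that is the anchor. The mouth is lengthwise at px ~(508,267), with the pad visible inside. Next I'll compute the mouth centre and plan the approach.

```bash
cat >> h.py <<'E'
from scipy.spatial.transform import Rotation as R
def pose():
    s=read_state(); return np.array(s["eef_pos"]),R.from_euler("xyz",s["tool_rot"]),s
def psi_of(r): z=r.as_matrix()[:,2]; return np.degrees(np.arctan2(z[1],z[0]))
def plan(t,psi,n,start=None):
    p,r,s=pose(); print("psi",psi_of(r).round(2),"pos",p.round(1),"F",s["force"].round(1),"w",round(s["width"],1),"t",round(s["clock"],2),"tilt",np.degrees(np.arccos(-r.as_matrix()[2,0])).round(2))
    a0=psi_of(r); d=psi-a0
    rt=R.from_euler("z",psi,degrees=True)*R.from_euler("y",90,degrees=True)
    # go through intermediate psi, whole rotation incremental
    st=(np.array(t)-p)/n; cur=r
    for i in range(n):
        tgt=R.from_euler("z",a0+d*(i+1)/n,degrees=True)*R.from_euler("y",90,degrees=True)
        tr=(cur.inv()*tgt).as_rotvec(degrees=True); mid=cur*R.from_rotvec(tr/2,degrees=True)
        print([tr.round(1).tolist(),cur.inv().apply(st).round(1).tolist()]); cur=tgt
E
python3 - <<'E'
from h import *
d=dict(np.load("top0.npz")); g=d["img"].mean(2)
m=np.zeros((480,640),np.uint8); m[245:290,498:522]=(g[245:290,498:522]<108)
c=max(cv2.findContours(m,0,cv2.CHAIN_APPROX_NONE)[0],key=cv2.contourArea)
w=np.array([ray(d,u,v,44)[:2] for u,v in c[:,0]],np.float32)
r=cv2.minAreaRect(w); print("mouth",r)
for n in("block",):
    pass
plan([560.3,206.7,200],11.5,16)
E
```

```text
mouth ((550.1100463867188, -186.9159698486328), (17.003454208374023, 37.27656555175781), 83.1919937133789)
psi -154.23 pos [ 282.4 -584.9  255.5] F [-0.5  0.1 -0.7] w 85.3 t 0.1 tilt 0.1
[[-10.4, -0.0, 0.1], [3.5, -37.0, -37.2]]
[[-10.4, 0.0, -0.0], [3.5, -29.7, -43.2]]
[[-10.4, 0.0, 0.0], [3.5, -21.5, -47.8]]
[[-10.4, 0.0, 0.0], [3.5, -12.5, -50.9]]
[[-10.4, -0.0, -0.0], [3.5, -3.2, -52.3]]
[[-10.4, 0.0, -0.0], [3.5, 6.3, -52.1]]
[[-10.4, 0.0, 0.0], [3.5, 15.6, -50.1]]
[[-10.4, 0.0, -0.0], [3.5, 24.3, -46.5]]
[[-10.4, 0.0, -0.0], [3.5, 32.3, -41.3]]
[[-10.4, 0.0, 0.0], [3.5, 39.2, -34.9]]
[[-10.4, 0.0, 0.0], [3.5, 44.8, -27.2]]
[[-10.4, 0.0, 0.0], [3.5, 49.0, -18.7]]
[[-10.4, 0.0, 0.0], [3.5, 51.5, -9.6]]
[[-10.4, 0.0, 0.0], [3.5, 52.4, -0.2]]
[[-10.4, 0.0, 0.0], [3.5, 51.6, 9.2]]
[[-10.4, 0.0, 0.0], [3.5, 49.1, 18.4]]
```

Request:
{"api": "jog_arm", "payload": {
  "series": [
    [[-10.4, 0, 0], [3.5, -37, -37], -1],
    [[-10.4, 0, 0], [3.5, -30, -43], -1],
    [[-10.4, 0, 0], [3.5, -21.5, -48], -1],
    [[-10.4, 0, 0], [3.5, -12.5, -51], -1],
    [[-10.4, 0, 0], [3.5, -3, -52], -1],
    [[-10.4, 0, 0], [3.5, 6, -52], -1],
    [[-10.4, 0, 0], [3.5, 15.5, -50], -1],
    [[-10.4, 0, 0], [3.5, 24, -46.5], -1]
  ]
}}

```text
clock: 1.1
eef_pos: [419.9, -187.8, 228.2]
tool_rot: [0.902, 1.571, -0.332]
force: [0.9, -0.2, -0.3]
width: 85.6
```

Request:
{"api": "jog_arm", "payload": {
  "series": [
    [[-10.4, 0, 0], [3.5, 32, -41], -1],
    [[-10.4, 0, 0], [3.5, 39, -35], -1],
    [[-10.4, 0, 0], [3.5, 45, -27], -1],
    [[-10.4, 0, 0], [3.5, 49, -19], -1],
    [[-10.4, 0, 0], [3.5, 51.5, -9.5], -1],
    [[-10.4, 0, 0], [3.5, 52, 0], -1],
    [[-10.4, 0, 0], [3.5, 51.5, 9], -1],
    [[-10.4, 0, 0], [3.5, 49, 18], -1]
  ]
}}

```text
clock: 2.1
eef_pos: [554.9, 207.8, 199.9]
tool_rot: [-2.316, 1.57, -2.098]
force: [0.9, -0.2, 0.2]
width: 85.4
```

Run:
```python
from h import *
plan([560.3,206.7,150],11.5,4)
d=get_image("wrist"); save("w1",d["img"]); print(np.array(d["cam_to_world"]).round(2).tolist())
P=cloud(d); z=P[...,2]
for (a,b,l) in((50,64,"bar"),(15,26,"blk")):
    m=((z>a)&(z<b)).astype(np.uint8); n,L,st,_=cv2.connectedComponentsWithStats(m)
    for i in range(1,n):
        if st[i,4]>400:
            p=P[L==i][:,:2].astype(np.float32); r=cv2.minAreaRect(p); print(l,st[i],np.round(r[0],1),np.round(r[1],1),round(r[2],1),np.median(z[L==i]).round(1))
```

```text
psi 12.49 pos [554.9 207.8 199.9] F [ 0.9 -0.2  0.2] w 85.4 t 2.1 tilt 0.04
[[0.2, -0.0, 0.0], [12.5, -0.5, 1.3]]
[[0.2, 0.0, -0.0], [12.5, -0.5, 1.3]]
[[0.2, 0.0, 0.0], [12.5, -0.5, 1.3]]
[[0.2, 0.0, -0.0], [12.5, -0.5, 1.3]]
[[-0.22, -0.93, -0.29, 481.69], [0.98, -0.21, -0.06, 191.56], [-0.0, -0.29, 0.96, 318.17], [0.0, 0.0, 0.0, 1.0]]
bar [ 108   55   47   47 1664] [475.7  52.4] [29.8 29.8] 49.7 55.7
bar [305 133  35  36 969] [494.6 194.1] [25.  25.2] 12.4 58.6
bar [150 177  21  48 935] [559.2  78.7] [36.2 14.7] 3.9 55.5
bar [423 213  48  22 826] [528.7 303. ] [14.1 35.6] 7.8 55.5
bar [312 215  18  46 801] [560.9 207.6] [36.1 13.7] 12.1 58.5
bar [447 285  49  31 861] [586.3 345.6] [22.1 40.9] 6.1 57.8
bar [290 315  25  40 610] [652.6 210.6] [14.  36.7] 85.9 55.4
bar [114 318  49  33 917] [680.9  68.8] [24.8 41. ] 7.6 57.8
bar [  8 377  35  44 784] [774.6 -39.9] [22.9 53.6] 57.8 55.4
blk [510   0  54  89 705] [393.3 332.8] [74.5 33.5] 50.5 20.7
blk [ 283  102   80  165 9156] [528.  200.9] [140.4  64.1] 11.5 24.7
```

View pics/w1.png

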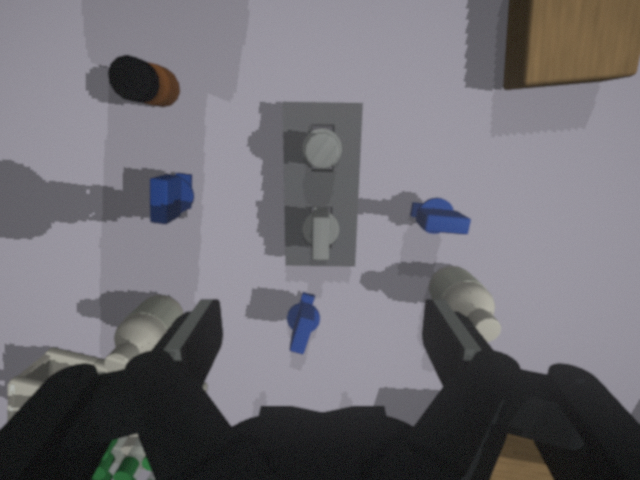

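The wrist view shows the steel bar at px (320,235) with the plug above it at (322,148), and it agrees with the top camera to 1 mm. I'll descend.

Request:
{"api": "jog_arm", "payload": {
  "series": [
    [[1, 0, 0], [20, -2, 5.5], -1],
    [[0, 0, 0], [30, 0, 0], -1],
    [[0, 0, 0], [30, 0, 0], -1],
    [[0, 0, 0], [20, 0, 0], -1],
    [[0, 0, 0], [10, 0, 0], -1],
    [[0, 0, 0], [0, 0, 0], -1]
  ]
}}

```text
clock: 2.9
eef_pos: [560.2, 205.3, 89.9]
tool_rot: [-2.681, 1.57, -2.487]
force: [0.4, 0.3, 0.7]
width: 85.1
```

Run:
```python
from h import *
plan([560.6,207.1,57],11.5,2)
```

```text
psi 11.13 pos [560.2 205.3  89.9] F [0.4 0.3 0.7] w 85.1 t 2.9 tilt 0.05
[[-0.2, -0.0, 0.0], [16.5, 0.9, 0.4]]
[[-0.2, 0.0, -0.0], [16.5, 0.9, 0.4]]
```

Request:
{"api": "jog_arm", "payload": {
  "series": [
    [[-0.4, 0, 0], [17, 1.8, 0.5], -1],
    [[0, 0, 0], [15.5, 0, 0], -1],
    [[0, 0, 0], [0, 0, 0], 0.3],
    [[0, 0, 0], [0, 0, 0], 1],
    [[0, 0, 0], [0, 0, 0], 1],
    [[0, 0, 0], [0, 0, 0], 1],
    [[0, 0, 0], [0, 0, 0], 1],
    [[0, 0, 0], [0, 0, 0], 1]
  ]
}}

```text
clock: 3.9
eef_pos: [560.9, 207.9, 58.4]
tool_rot: [0.242, 1.57, 0.444]
force: [-0.2, -0.3, 5.4]
width: 13.0
```

Request:
{"api": "jog_arm", "payload": {
  "series": [
    [[0, 0, 0], [0, 0, 0], 1],
    [[0, 0, 0], [-10, 0, 0], 1],
    [[0, 0, 0], [-15, 0, 0], 1],
    [[0, 0, 0], [-35, 0, 0], 1],
    [[0, 0, 0], [-40, 0, 0], 1],
    [[0, 0, 0], [0, 0, 0], 1],
    [[0, 0, 0], [0, 0, 0], 1]
  ]
}}

```text
clock: 4.78
eef_pos: [560.3, 207.0, 157.9]
tool_rot: [-1.96, 1.57, -1.758]
force: [0.6, -0.0, -1.2]
width: 13.2
```

Run:
```python
from h import *
plan([550.5,-187.4,158],-6.2,8)
d=get_image("wrist"); save("w2",d["img"])
```

```text
psi 11.56 pos [560.3 207.  157.9] F [ 0.6 -0.  -1.2] w 13.2 t 4.78 tilt 0.04
[[2.2, -0.0, 0.0], [0.0, -48.1, -11.1]]
[[2.2, -0.0, -0.0], [-0.0, -48.4, -9.2]]
[[2.2, -0.0, -0.0], [-0.0, -48.8, -7.3]]
[[2.2, 0.0, -0.0], [-0.0, -49.0, -5.4]]
[[2.2, 0.0, -0.0], [-0.0, -49.2, -3.5]]
[[2.2, 0.0, -0.0], [-0.0, -49.3, -1.6]]
[[2.2, -0.0, -0.0], [-0.0, -49.3, 0.3]]
[[2.2, 0.0, 0.0], [-0.0, -49.3, 2.2]]
```

View pics/w2.png

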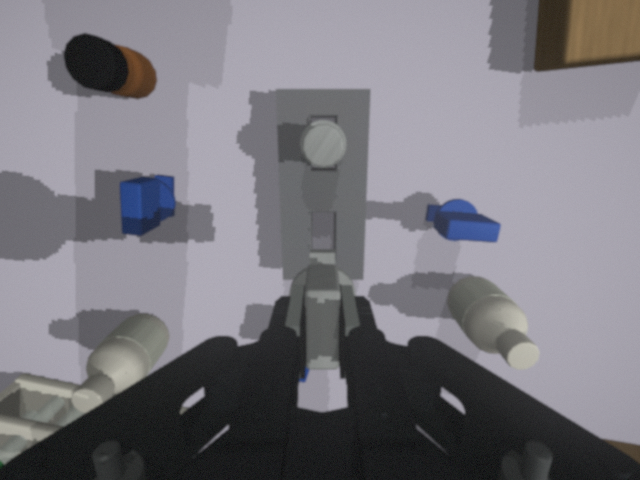

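The anchor is held between the pads at px (322,310). Its hole in the block is empty and the plug is undisturbed. I'll carry it over the dock.

Request:
{"api": "jog_arm", "payload": {
  "series": [
    [[2.2, 0, 0], [0, -48, -11], 1],
    [[2.2, 0, 0], [0, -48.5, -9], 1],
    [[2.2, 0, 0], [0, -49, -7], 1],
    [[2.2, 0, 0], [0, -49, -5.5], 1],
    [[2.2, 0, 0], [0, -49, -3.5], 1],
    [[2.2, 0, 0], [0, -49, -1.5], 1],
    [[2.2, 0, 0], [0, -49.5, 0.5], 1],
    [[2.2, 0, 0], [0, -49.5, 2], 1]
  ]
}}

```text
clock: 5.82
eef_pos: [550.9, -188.4, 156.5]
tool_rot: [2.884, 1.568, 2.777]
force: [0.1, -0.1, -1.3]
width: 13.2
```

Request:
{"api": "jog_arm", "payload": {
  "series": [
    [[0, 0, 0], [0, 0, 0], 1],
    [[0, 0, 0], [0, 0, 0], 1],
    [[0, 0, 0], [0, 0, 0], 1]
  ]
}}

```text
clock: 6.2
eef_pos: [551.9, -184.9, 157.5]
tool_rot: [2.057, 1.569, 1.954]
force: [-0.4, 1.2, -1.7]
width: 12.8
```

Run:
```python
from h import *
plan([550.5,-187.4,115],-6.2,2)
d=get_image("wrist"); save("w3",d["img"])
P=cloud(d); z=P[...,2]
# mouth + track from wrist
m=((z>36)&(z<52)&(abs(P[...,0]-550)<110)&(abs(P[...,1]+187)<80)).astype(np.uint8)
n,L,st,_=cv2.connectedComponentsWithStats(m)
i=1+st[1:,4].argmax(); p=P[L==i][:,:2].astype(np.float32); r=cv2.minAreaRect(p); print("track",st[i],r,np.median(z[L==i]))
```

```text
psi -5.87 pos [ 551.9 -184.9  157.5] F [-0.4  1.2 -1.7] w 12.8 t 6.2 tilt 0.08
[[0.2, -0.0, -0.1], [21.3, -1.3, -0.6]]
[[0.2, 0.0, -0.0], [21.3, -1.3, -0.6]]
track [  265   132   109   182 13886] ((541.5733642578125, -186.2796630859375), (70.4273452758789, 130.1151885986328), 83.77571105957031) 44.77693793041014
```

View pics/w3.png

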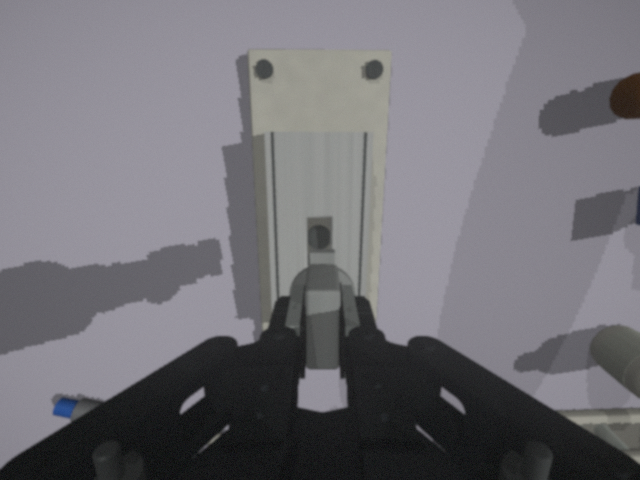

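The mouth is at px (319,233), in line with the foot held at (322,320), and the wrist and top cameras agree to about 1 mm. I'll lower to just above the track.

Request:
{"api": "jog_arm", "payload": {
  "series": [
    [[0.3, 0, 0], [20, -2.5, -0.8], 1],
    [[0, 0, 0], [20, 0, 0], 1],
    [[0, 0, 0], [10, 0, 0], 1],
    [[0, 0, 0], [4, 0, 0], 1],
    [[0, 0, 0], [0, 0, 0], 1],
    [[0, 0, 0], [0, 0, 0], 1],
    [[0, 0, 0], [0, 0, 0], 1]
  ]
}}

```text
clock: 7.12
eef_pos: [551.2, -189.4, 104.3]
tool_rot: [-0.199, 1.57, -0.309]
force: [-0.9, 0.1, -1.1]
width: 13.0
```

Run:
```python
from h import *
plan([550.8,-187.3,95],-6.2,1)
plan([550.8,-187.3,95],-6.2,1)
```

```text
psi -6.34 pos [ 551.2 -189.4  104.3] F [-0.9  0.1 -1.1] w 13.0 t 7.12 tilt 0.05
[[-0.1, 0.1, 0.0], [9.3, 2.0, -0.6]]
psi -6.34 pos [ 551.2 -189.4  104.3] F [-0.9  0.1 -1.1] w 13.0 t 7.12 tilt 0.05
[[-0.1, 0.1, 0.0], [9.3, 2.0, -0.6]]
```

Request:
{"api": "jog_arm", "payload": {
  "series": [
    [[0, 0, 0], [0, 0, 0], 1],
    [[0, 0, 0], [0, 0, 0], 1]
  ]
}}

```text
clock: 7.38
eef_pos: [550.9, -189.4, 104.0]
tool_rot: [-0.18, 1.571, -0.291]
force: [0.2, -0.4, -0.2]
width: 12.9
```

Request:
{"api": "jog_arm", "payload": {
  "series": [
    [[0, 0, 0], [0, 0, 0], 1]
  ]
}}

```text
clock: 7.5
eef_pos: [550.9, -189.3, 103.9]
tool_rot: [-0.038, 1.571, -0.148]
force: [0.1, 0.6, -0.5]
width: 12.8
```

Request:
{"api": "jog_arm", "payload": {
  "series": [
    [[0, 0, 0], [0, 0, 0], 1]
  ]
}}

```text
clock: 7.62
eef_pos: [550.9, -189.3, 103.8]
tool_rot: [0.331, 1.571, 0.22]
force: [0.9, 0.2, -1.4]
width: 12.8
```

Request:
{"api": "jog_arm", "payload": {
  "series": [
    [[0, 0, 0], [1, 2, 0], 1],
    [[0, 0, 0], [1, 0, 0], 1],
    [[0, 0, 0], [1, 0, 0], 1],
    [[0, 0, 0], [1, 0, 0], 1],
    [[0, 0, 0], [0, 0, 0], 1],
    [[0, 0, 0], [0, 0, 0], 1]
  ]
}}

```text
clock: 8.38
eef_pos: [551.1, -187.3, 99.8]
tool_rot: [0.432, 1.571, 0.321]
force: [-0.3, -0.1, -1.5]
width: 13.1
```

Request:
{"api": "jog_arm", "payload": {
  "series": [
    [[0, 0, 0], [1, 0, 0], 1],
    [[0, 0, 0], [0.5, 0, 0], 1],
    [[0, 0, 0], [0.5, 0, 0], 1],
    [[0, 0, 0], [0, 0, 0], 1]
  ]
}}

```text
clock: 8.88
eef_pos: [551.1, -187.3, 97.8]
tool_rot: [2.472, 1.571, 2.362]
force: [0.9, 0.3, -1.4]
width: 13.2
```

No contact yet (foot ≈ 43), so I'll continue in small steps.

Request:
{"api": "jog_arm", "payload": {
  "series": [
    [[0, 0, 0], [0.5, 0, 0], 1],
    [[0, 0, 0], [0.5, 0, 0], 1],
    [[0, 0, 0], [0.5, 0, 0], 1],
    [[0, 0, 0], [0.5, 0, 0], 1],
    [[0, 0, 0], [0, 0, 0], 1]
  ]
}}

```text
clock: 9.5
eef_pos: [551.1, -187.3, 95.8]
tool_rot: [2.904, 1.571, 2.793]
force: [0.6, -0.3, 0.1]
width: 13.0
```

Request:
{"api": "jog_arm", "payload": {
  "series": [
    [[0, 0, 0], [0.5, 0, 0], 1],
    [[0, 0, 0], [0.5, 0, 0], 1],
    [[0, 0, 0], [0, 0, 0], 1]
  ]
}}

```text
clock: 9.88
eef_pos: [551.0, -187.3, 94.8]
tool_rot: [3.129, 1.571, 3.018]
force: [-0.1, -0.7, -1.1]
width: 12.5
```

The foot is about 40 mm up with no contact force, so it is already entering the mouth.

Request:
{"api": "jog_arm", "payload": {
  "series": [
    [[0, 0, 0], [1, 0, 0], 1],
    [[0, 0, 0], [1, 0, 0], 1],
    [[0, 0, 0], [1, 0, 0], 1],
    [[0, 0, 0], [1, 0, 0], 1],
    [[0, 0, 0], [0, 0, 0], 1]
  ]
}}

```text
clock: 10.5
eef_pos: [551.0, -187.3, 90.7]
tool_rot: [2.934, 1.571, 2.824]
force: [-0.3, 0.0, -2.2]
width: 13.0
```

Request:
{"api": "jog_arm", "payload": {
  "series": [
    [[0, 0, 0], [1, 0, 0], 1],
    [[0, 0, 0], [1, 0, 0], 1],
    [[0, 0, 0], [1, 0, 0], 1],
    [[0, 0, 0], [0, 0, 0], 1]
  ]
}}

```text
clock: 11.0
eef_pos: [551.0, -187.3, 87.7]
tool_rot: [2.849, 1.571, 2.739]
force: [-0.0, 0.5, -1.5]
width: 13.0
```

Request:
{"api": "jog_arm", "payload": {
  "series": [
    [[0, 0, 0], [1, 0, 0], 1],
    [[0, 0, 0], [1, 0, 0], 1],
    [[0, 0, 0], [1, 0, 0], 1],
    [[0, 0, 0], [0, 0, 0], 1]
  ]
}}

```text
clock: 11.5
eef_pos: [551.2, -187.3, 85.0]
tool_rot: [-0.38, 1.57, -0.49]
force: [-0.8, 0.2, 3.9]
width: 12.9
```

Request:
{"api": "jog_arm", "payload": {
  "series": [
    [[0, 0, 0], [1, 0, 0], 1],
    [[0, 0, 0], [1, 0, 0], 1],
    [[0, 0, 0], [0, 0, 0], 1]
  ]
}}

```text
clock: 11.88
eef_pos: [551.2, -187.3, 83.0]
tool_rot: [-0.175, 1.57, -0.286]
force: [-2.0, 0.2, 5.2]
width: 12.9
```

Request:
{"api": "jog_arm", "payload": {
  "series": [
    [[0, 0, 0], [1, 0, 0], 1],
    [[0, 0, 0], [1, 0, 0], 1],
    [[0, 0, 0], [0.6, 0, 0], 1],
    [[0, 0, 0], [0, 0, 0], 1]
  ]
}}

```text
clock: 12.38
eef_pos: [551.3, -187.3, 80.6]
tool_rot: [-0.55, 1.57, -0.661]
force: [-1.9, -0.1, 7.6]
width: 13.2
```

Request:
{"api": "jog_arm", "payload": {
  "series": [
    [[0, 0, 0], [0, 0, 0], 1]
  ]
}}

```text
clock: 12.5
eef_pos: [551.2, -187.3, 80.7]
tool_rot: [-0.581, 1.57, -0.692]
force: [-1.3, -0.1, 7.2]
width: 12.7
```

The spring force is about 9 N, so the foot is roughly 6.7 mm down. I'll turn clockwise (+rx, since tool x points down).

Request:
{"api": "jog_arm", "payload": {
  "series": [
    [[4, 0, 0], [0, 0, 0], 1],
    [[4, 0, 0], [0, 0, 0], 1],
    [[4, 0, 0], [0, 0, 0], 1],
    [[4, 0, 0], [0, 0, 0], 1],
    [[4, 0, 0], [0, 0, 0], 1],
    [[0, 0, 0], [0, 0, 0], 1]
  ]
}}

```text
clock: 13.25
eef_pos: [551.9, -187.4, 80.9]
tool_rot: [0.05, 1.569, -0.41]
force: [-1.4, -0.4, 7.3]
width: 12.7
```

Run:
```python
from h import *
plan([551.2,-187.3,80.5],-26.2,1); print(read_state()["torque"])
```

```text
psi -26.35 pos [ 551.9 -187.4   80.9] F [-1.4 -0.4  7.3] w 12.7 t 13.25 tilt 0.1
[[-0.2, 0.1, -0.0], [0.4, -0.2, -0.7]]
[ 0.00292215  0.14764834 -0.03036508]
```

Turning freely. I'll continue towards 86 degrees.

Request:
{"api": "jog_arm", "payload": {
  "series": [
    [[5, 0, 0], [0.3, 0, 0], 1],
    [[5, 0, 0], [0, 0, 0], 1],
    [[5, 0, 0], [0, 0, 0], 1],
    [[5, 0, 0], [0, 0, 0], 1],
    [[5, 0, 0], [0, 0, 0], 1],
    [[5, 0, 0], [0, 0, 0], 1],
    [[5, 0, 0], [0, 0, 0], 1],
    [[0, 0, 0], [0, 0, 0], 1]
  ]
}}

```text
clock: 14.25
eef_pos: [552.2, -187.6, 80.7]
tool_rot: [0.643, 1.568, -0.428]
force: [0.0, -0.4, 8.2]
width: 13.1
```

Request:
{"api": "jog_arm", "payload": {
  "series": [
    [[5, 0, 0], [0, 0, 0], 1],
    [[5, 0, 0], [0, 0, 0], 1],
    [[5, 0, 0], [0, 0, 0], 1],
    [[5, 0, 0], [0, 0, 0], 1],
    [[5, 0, 0], [0, 0, 0], 1],
    [[3, 0, 0], [0, 0, 0], 1],
    [[0, 0, 0], [0, 0, 0], 1]
  ]
}}

```text
clock: 15.12
eef_pos: [552.3, -187.7, 80.7]
tool_rot: [1.126, 1.568, -0.433]
force: [0.5, 0.1, 7.9]
width: 13.2
```

Run:
```python
from h import *
plan([551.2,-187.3,80.5],-96.2,1); print(read_state()["torque"])
```

```text
psi -89.34 pos [ 552.3 -187.7   80.7] F [0.5 0.1 7.9] w 13.2 t 15.12 tilt 0.16
[[6.9, 0.1, -0.1], [0.2, -1.0, -0.5]]
[-0.09760399  0.04312185  0.03210795]
```

Request:
{"api": "jog_arm", "payload": {
  "series": [
    [[2, 0, 0], [0, 0, 0], 1],
    [[2, 0, 0], [0, 0, 0], 1],
    [[1.5, 0, 0], [0, 0, 0], 1],
    [[1, 0, 0], [0, 0, 0], 1],
    [[0, 0, 0], [0, 0, 0], 1]
  ]
}}

```text
clock: 15.75
eef_pos: [552.1, -187.6, 80.7]
tool_rot: [1.278, 1.568, -0.394]
force: [-0.4, -0.1, 7.3]
width: 13.1
```

Run:
```python
from h import *
plan([551.2,-187.3,80.5],-96.2,1); print(read_state()["torque"])
```

```text
psi -95.81 pos [ 552.1 -187.6   80.7] F [-0.4 -0.1  7.3] w 13.1 t 15.75 tilt 0.14
[[0.4, 0.0, -0.1], [0.2, -0.9, -0.2]]
[0.02377966 0.18157725 0.06762278]
```

It is within 0.5° of crosswise. I'll rise 4 mm with the spring, then release.

Request:
{"api": "jog_arm", "payload": {
  "series": [
    [[0, 0, 0], [-1, 0, 0], 1],
    [[0, 0, 0], [-1, 0, 0], 1],
    [[0, 0, 0], [-1, 0, 0], 1],
    [[0, 0, 0], [-1, 0, 0], 1],
    [[0, 0, 0], [0, 0, 0], 1],
    [[0, 0, 0], [0, 0, 0], 1]
  ]
}}

```text
clock: 16.5
eef_pos: [552.0, -187.6, 84.2]
tool_rot: [1.444, 1.569, -0.229]
force: [3.6, -1.4, 4.0]
width: 13.0
```

Request:
{"api": "jog_arm", "payload": {
  "series": [
    [[0, 0, 0], [0, 0, 0], 0.4],
    [[0, 0, 0], [0, 0, 0], 0.4],
    [[0, 0, 0], [0, 0, 0], 0.4],
    [[0, 0, 0], [0, 0, 0], 0.4]
  ]
}}

```text
clock: 17.0
eef_pos: [550.6, -187.1, 83.6]
tool_rot: [-1.759, 1.57, 2.852]
force: [0.0, -0.5, 0.1]
width: 25.9
```

Run:
```python
from h import *
print(read_state()["width"],read_state()["force"])
d=get_image("wrist"); save("w4",d["img"])
```

```text
25.906547241961928 [ 0.03758916 -0.50525444  0.05812637]
```

View pics/w4.png

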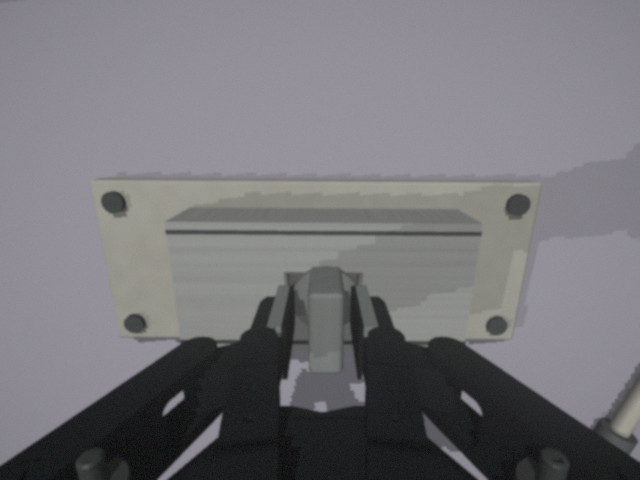

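Released: the bar at px (325,320) stands crosswise to the track, clear of both pads. I'll retreat straight up.

Request:
{"api": "jog_arm", "payload": {
  "series": [
    [[0, 0, 0], [0, 0, 0], 0.1],
    [[0, 0, 0], [0, 0, 0], 0.1],
    [[0, 0, 0], [-10, 0, 0], 0.1],
    [[0, 0, 0], [-30, 0, 0], 0.1],
    [[0, 0, 0], [-50, 0, 0], 0.1],
    [[0, 0, 0], [-40, 0, 0], 0.1],
    [[0, 0, 0], [0, 0, 0], 0.1]
  ]
}}

```text
clock: 17.92
eef_pos: [553.4, -187.8, 218.1]
tool_rot: [1.385, 1.563, -0.288]
force: [0.5, -0.1, -0.2]
width: 38.4
```

Run:
```python
from h import *
d=get_image("wrist"); t=get_image("side"); 
P=cloud(d); z=P[...,2]
near=(np.hypot(P[...,0]-551,P[...,1]+187)<26)
for a,b,l in((75,100,"bar top"),(48,58,"collar"),(41,47,"track near")):
    m=near&(z>a)&(z<b); p=P[m]
    if len(p)>20: r=cv2.minAreaRect(p[:,:2].astype(np.float32)); print(l,len(p),np.round(r[0],1),np.round(r[1],1),round(r[2],1),"z",np.median(p[:,2]).round(1),np.percentile(p[:,2],[5,95]).round(1))
P2=cloud(t); m=(np.hypot(P2[...,0]-551,P2[...,1]+187)<26)&(P2[...,2]>70)&(P2[...,2]<95); print("side top z",np.percentile(P2[m][:,2],[50,95]).round(1))
a=cv2.resize(t["img"][120:340,200:440],None,fx=1.6,fy=1.6)
b=cv2.resize(d["img"],(470,352)); save("end",np.hstack([a[:352],b]).astype(np.uint8)[:, :800])
```

```text
bar top 850 [ 552.4 -187.5] [35.6 13.7] 84.3 z 85.6 [83.  86.8]
collar 465 [ 552.9 -185.8] [30.9 31.4] 83.9 z 55.8 [54.7 56.9]
track near 1354 [ 551.  -186.3] [49.8 51.8] 88.2 z 44.8 [43.5 45.9]
side top z [82.7 88.1]
```

View pics/end.png

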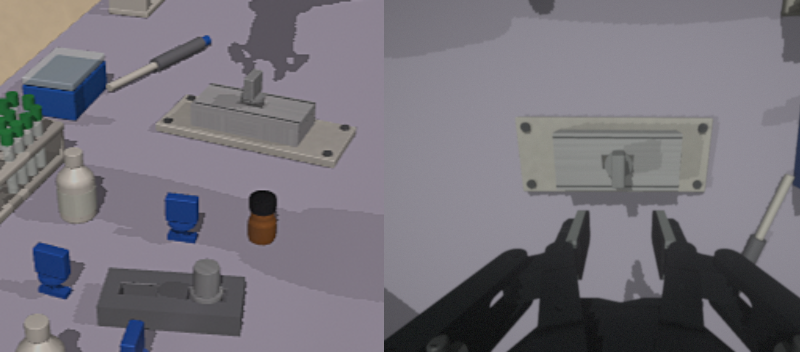

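The anchor sits crosswise (84.3° against an ideal 83.8°). Its collar top is about 11 mm above the track's top, as expected for an origin at 30 mm. The plug, vial and bottles are in place and the gripper is clear.

```bash
python3 -c "
from cell import *
finish_job()"
```

```text
the job is handed in; nothing more can be done
```

The anchor is locked crosswise in the docking plate's track, and I handed the job in at about 18 s of the 67 s allowed. The hand-in reports no verdict.

- **What I did:** I lifted the steel bar-handled anchor from the block and lowered it lengthwise into the mouth, which I found by eye, so no sliding along the track was needed. I pressed it about 6.7 mm against the spring, turned it about 90° clockwise, let it rise and released it. I did not feel the end stop of the turn. The wrist force stayed under about 10 N at every reading over the dock.
- **Position:** the last wrist view put the foot within about 0.5° of crosswise. It read the bar's top at 85.6 mm and the collar's top at 55.8 mm, with the track at 44.8 mm (true 44), so the origin is about 30 mm above the dock's. The bar's centre was (552.4, -187.5), within about 2 mm of the mouth's measured centre.
- **Surroundings:** in the last pictures the plug, vial, bottles and look-alikes in view looked undisturbed, and the gripper was clear. I judged this by eye and did not re-measure them.
- **Disagreements:** the two cameras differed by about 1 mm. The side camera's bar height was noisier (82.7 to 88.1 mm) but consistent.

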